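# Open the locked sachet dispenser with its service key

## Robot

A 6-joint arm with a two-finger parallel gripper is mounted at the origin on the work surface. World frame = base frame: x ahead of the robot, y to its left, z up, the work surface at z = 0. Lengths are in m, angles in rad, forces in N, time in s.
With the tool pointing down it reaches from about 0.375 to 0.925 m from the base axis. Payload 5.7 kg.
Tool frame: the origin (TCP) lies midway between the tips of the shut fingers; the grasp point (between the pads) lies 19 mm behind it; z points along the fingers, x is the direction in which the jaws open and shut, and the axes are right-handed (so a half turn about z gives the same grasp; the last joint's range is limited). The gripper opens to 88 mm and grips with 3 to 60 N. Pads are 20 mm wide; open, the fingers measure 115 mm over their backs; the gripper's body (75 mm by 178 mm) begins 61 mm behind the grasp point.
Start: joints at [-1.292, 0.359, 1.51, -0, 1.272, -0.115], TCP at [0.23, -0.554, 0.223] pointing down, gripper open.
Joint ranges: [-2.97, 2.97], [-1.01, 2.36], [0.21, 2.38], [-0.96, 4.11], [0.2, 2.71], [-2.98, 2.98]. Speed limits (rad/s): [2.39, 2.39, 3.14, 3.14, 3.14, 3.14].

## Interface

Orientations are given as a unit quaternion [x, y, z, w].
In Python, from bench import move_ptp, servo_line, goto_joints, move_gripper, sleep, inverse_kinematics, capture, PlanningError, close_job, spot_in, silhouettes, current_clock, current_joint_pos, current_qvel, current_joint_torque, current_position, current_orientation, current_force, current_torque, current_finger_gap gives the robot as it stands. Calls block until the motion is done:
- move_ptp(position, orientation): joint-space move of the TCP to a pose.
- servo_line(position, orientation=None, rate=0.15, contact_N=None): straight line of the TCP; orientation=None keeps the orientation; rate is the mean speed in m/s. With contact_N (N) it stops when the force on the tool has changed by that much, and returns True; else False.
- goto_joints(angles): joint-space move.
- move_gripper(opening): finger opening in m; the grip force is fixed at half the most; returns when the fingers have stopped.
- sleep(seconds).
- inverse_kinematics(position, orientation): joint angles nearest the present ones, or None.
- capture(name): name is "side" or "top" or "wrist"; returns a dict with "image" (480x640x3 uint8, blue, green, red), "range_z" (480x640 float32, m along the optical axis (not along the pixel's ray), 0 where there is no reading), "intrinsics" (3x3 intrinsics, pixels), "R" (3x3) and "t" (3): a world point X has camera coordinates R X + t. Camera axes: x right, y down, z forward; pixel columns grow to the right and rows downward; lengths in m; the calibration is good to about 2 mm. The wrist camera is an equidistant fisheye: a pixel r from the principal point sees the ray r / f radians off the axis. A picture is of the moment at which its call begins.
A pose or a line that the arm cannot do raises PlanningError and nothing moves.
- close_job(): hands the job in, once; it reports no verdict.
Trained networks look in the newest picture that a camera, given by its name, has taken for a name from the list of things; names that differ only in an ending like _2 or _b are one class to them, and where a whole thing is asked for, a point or a joint stands for the part that bears it (a point fixed in the world has none). Each returns a list of dicts, best first, with "conf" (0 to 1); they miss things now and then, are a little off and sometimes report something else, mostly with a low value. They report only what shows in the picture. A call takes as long as a camera call.
- spot_in(camera, query): "xy" ([column, row] in pixels, amid what is visible of it).
- silhouettes(camera, query): "region" (480x640 bool, what is visible of it) and "xy" ([column, row] in pixels, amid what is visible of it).
Readings, each from a call of its own:
- current_clock(): time.
- current_joint_pos(): joint angles.
- current_qvel(): joint speeds.
- current_joint_torque(): joint torques, N m.
- current_position(): TCP position.
- current_orientation(): TCP orientation.
- current_force(): force on the tool from outside, world axes, zero at the start.
- current_torque(): the same for the moment, N m.
- current_finger_gap(): finger opening in m.
Only numpy, scipy, OpenCV 4.12 (cv2) and the standard library are available. Lean on these libraries where they do the work, as an engineer would, in place of code of your own. Each camera call takes 0.05 s, during which the arm holds its last target.

## Task

The tea-sachet dispenser needs refilling: take the service key out of its wooden stand, put its rod down through the slot in the dispenser's top, feel along the slot for the pocket with the springy latch tab and press the tab gently, never forcing it, until the front cover drops open. Leave the cover open and put the key back in its stand, fully down. Do not disturb the tumbler, the jar or the cup.

Things in the scene. Friction and masses are not known exactly. Their poses are not given: they have to be found in the camera images.
- dispenser: Fixed countertop dispenser for tea sachets, white, 120 deep (x) x 220 wide (y) x 170 mm high, with a black and clear front cover. Origin: centre of its underside. Its front faces its own -x (roughly towards the robot), z is up. A plastic latch block sits hidden inside under the slot; it is damaged if the key presses on it, or anywhere on the dispenser, with more than 20 N.
- slot (a point): Centre of the mouth of the slot, at the height of the dispenser's top face (170 mm above the table), 30 mm in front of the dispenser's middle. Its axes are the dispenser's: the slot is 70 mm long along y and 9 mm wide along x, in a 4 mm thick top plate, with a black bezel round it.
- block_face (a point): Point 14 mm straight below the slot's centre, level with the stiff plastic upper face (gives 1 mm per 5 N, 3 mm at most) of the hidden latch block. It fills the whole length of the slot but for one pocket, 10 mm wide along y, which lies differently from unit to unit: its centre is anywhere up to 28 mm to either side of this point along y and cannot be measured from outside.
- tab_level (a point): Point 20 mm straight below the slot's centre, at the level of the latch tab's top. The tab fills the bottom of the pocket (not necessarily under this point). It is springy: it yields at 3 N, frees the cover after about 6 to 7 mm of travel at 5 to 6 N and meets a rigid stop at 12 mm, 8 N.
- cover (a joint): Angle of the front cover (rad): 0 shut and latched, 1.35 fully open. It is hinged along the bottom of the dispenser's front and, once unlatched, swings forward and down by itself in about 1 to 2 s, sweeping the space up to 170 mm in front of the dispenser.
- key: Loose service key, 70 to 120 g, standing upright in its stand: a straight steel rod 6 mm thick with a flat, slightly chamfered tip reaching 50 mm down from a round steel collar (28 mm across, 5 mm thick), and above the collar a 24 x 24 mm square black handle with a red end, top 63 mm above the collar's underside. Origin: centre of the collar's underside, z up along the handle, x and y square to the handle's flat sides.
- key_tip (a point): Lower end of the key's rod, 50 mm below the collar's underside.
- key_stand: Fixed wooden block 60 x 60 x 60 mm with an upright hole in the middle of its top. Origin: centre of its underside.
- key_stand_hole0 (a point): Centre of the mouth of the stand's hole, on the block's top face, 60 mm above the table. The hole is 10 mm across and goes right through; the key's collar rests on the top face when the key is fully down.
- tumbler: Loose glass tumbler, 76 mm across and 92 mm high, a bystander. Origin: centre of its underside.
- jar: Loose coffee jar with a gold-coloured lid, 82 mm across and 78 mm high, a bystander. Origin: centre of its underside.
- cup: Loose white cup turned upside down on its saucer (one piece), saucer 140 mm across, 66 mm high, a bystander. Origin: centre of its underside.

How it is judged:
On the way, in this order (a step that is already met when the one before it is completed fails the run):
1. the key is lifted out of its stand (height (world z) of key_tip above 0.065 m), for 0.1 s.
2. the key's rod is in the dispenser's slot, the cover still shut (z of key_tip in the frame of slot below -0.008 m and x of key_tip in the frame of slot between -0.005 and 0.005 m and y of key_tip in the frame of slot between -0.035 and 0.035 m and value of joint cover below 0.08 rad), for 0.1 s.
3. the latch is tripped and the cover comes open (value of joint cover above 0.15 rad).
At the end, for the whole second after the job is handed in: The cover is open beyond 1.2 rad; the key stands at rest in its stand, fully down: its collar within 4 mm of the stand's top and within 5 mm of the hole's axis, within 0.1 rad of upright, and released (value of joint cover above 1.2 rad and horizontal distance between key and key_stand_hole0 below 0.005 m and z of key in the frame of key_stand_hole0 below 0.004 m and angle between key's own z axis and vertical below 0.1 rad and linear speed of key below 0.02 m/s); the robot touches nothing.
It fails at once if the key presses on the dispenser or its latch with more than 20 N (contact force between key and dispenser above 20 N).
It fails at once if the tumbler is shifted by more than 20 mm or tipped (distance of tumbler from where it was at the start of the episode above 0.02 m or angle between tumbler's own z axis and vertical above 0.3 rad).
It fails at once if the jar is shifted by more than 20 mm or tipped (distance of jar from where it was at the start of the episode above 0.02 m or angle between jar's own z axis and vertical above 0.3 rad).
It fails at once if the cup is shifted by more than 20 mm or tipped (distance of cup from where it was at the start of the episode above 0.02 m or angle between cup's own z axis and vertical above 0.3 rad).
It also fails if it takes over 67 s, if anything falls off the work surface, if the arm or the gripper's body presses on something with over 40 N, if the wrist force passes 120 N, or if a joint passes its speed limit or range.

## Working session

There is one attempt and no reset: what is moved stays moved. The work goes in short steps, each a Python script; the robot and the scene stay as the last script left them, time stands still between calls to the robot, and variables do not carry over. Pictures are saved under pics/ and viewed, and the job is handed in when it is done.

```bash
ls; mkdir -p pics; python3 - <<'E'
from bench import *
import cv2,numpy as np,pickle
d={}
for c in ["side","top","wrist"]:
    f=capture(c); d[c]=f
    cv2.imwrite(f"pics/{c}0.png",f["image"])
    for q in ["dispenser","key","key_stand","tumbler","jar","cup"]:
        r=spot_in(c,q); print(c,q,[(np.round(x["xy"]).tolist(),round(x["conf"],2)) for x in r[:3]])
    print(f["intrinsics"].tolist(),np.round(f["R"],3).tolist(),np.round(f["t"],3).tolist())
pickle.dump(d,open("c0.pkl","wb"))
print(current_clock(),current_orientation(),current_force(),current_finger_gap())
E
```

```text
pics
side dispenser [([301.0, 250.0], 0.56)]
side key [([433.0, 174.0], 0.58), ([307.0, 252.0], 0.51)]
side key_stand [([283.0, 413.0], 0.71), ([429.0, 197.0], 0.64)]
side tumbler [([151.0, 322.0], 0.67)]
side jar [([284.0, 411.0], 0.7), ([429.0, 195.0], 0.41)]
side cup [([342.0, 177.0], 0.96)]
[[543.9753147263497, 0.0, 314.3172647871063], [0.0, 543.9753147263497, 235.81923130095356], [0.0, 0.0, 1.0]] [[-0.838, -0.545, 0.018], [-0.363, 0.534, -0.764], [0.406, -0.647, -0.645]] [0.486, 0.298, 0.909]
top dispenser [([317.0, 238.0], 0.89)]
top key [([486.0, 290.0], 0.69)]
top key_stand [([479.0, 292.0], 0.82)]
top tumbler [([196.0, 177.0], 0.81), ([478.0, 290.0], 0.2)]
top jar [([195.0, 304.0], 0.88), ([462.0, 194.0], 0.37)]
top cup [([461.0, 196.0], 0.79)]
[[580.1514263928335, 0.0, 317.9362075147977], [0.0, 580.1514263928335, 244.1014631355745], [0.0, 0.0, 1.0]] [[0.026, -0.999, -0.023], [-0.996, -0.024, -0.085], [0.085, 0.026, -0.996]] [0.008, 0.58, 1.376]
wrist dispenser []
wrist key []
wrist key_stand []
wrist tumbler []
wrist jar []
wrist cup []
[[371.64829954431775, 0.0, 318.91846353951905], [0.0, 371.64829954431775, 239.60988837100237], [0.0, 0.0, 1.0]] [[0.383, -0.924, -0.0], [-0.897, -0.372, 0.24], [-0.222, -0.092, -0.971]] [-0.6, -0.03, 0.39]
1.05 [ 8.31775595e-01 -5.55112022e-01 -4.05290695e-05 -2.14637161e-05] [ 0.4182499   0.78482406 -0.54966663] 0.0880911478508341
```

View pics/side0.png

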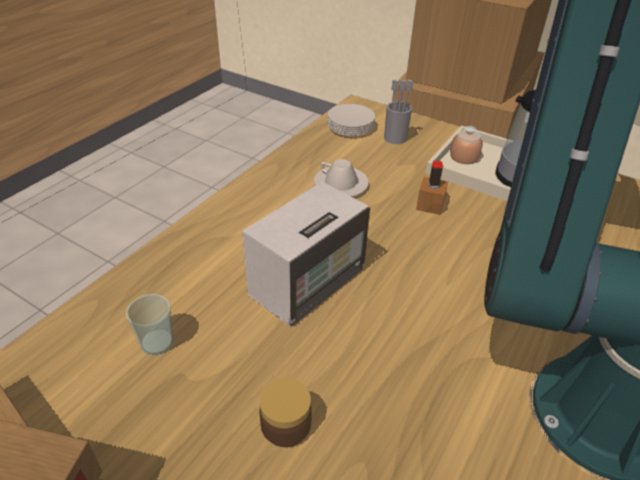

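View pics/top0.png

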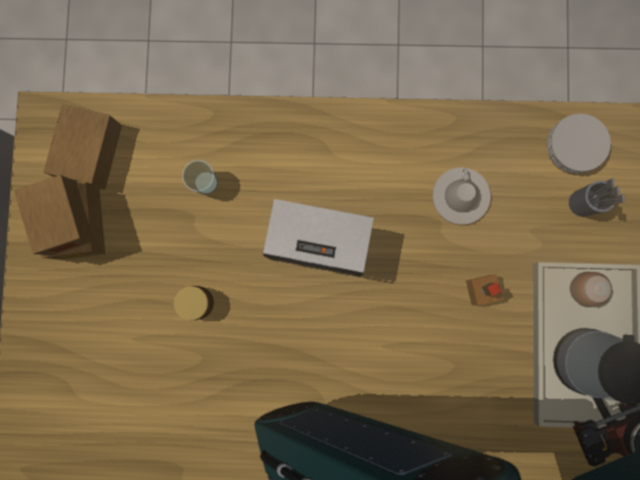

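The side view shows the dispenser at about (305,250) and the key in its stand at (433,185). In the top view the dispenser is at (317,238), with its slot at about (316,248), and the stand is at (485,290). Next I'll measure positions.

```bash
cat > h.py <<'E'
import numpy as np, cv2
from scipy.spatial.transform import Rotation as Ro
def cloud(f):
    K=f["intrinsics"];z=f["range_z"];v,u=np.mgrid[0:480,0:640]
    x=(u-K[0,2])/K[0,0];y=(v-K[1,2])/K[1,1]
    P=np.stack([x*z,y*z,z],-1)
    return (P-f["t"])@f["R"]
def ray(f,uv,fish=False):
    K=f["intrinsics"];uv=np.atleast_2d(uv).astype(float)
    a=(uv-[K[0,2],K[1,2]])/K[0,0]
    if fish:
        r=np.linalg.norm(a,axis=1,keepdims=True)+1e-12
        d=np.hstack([a/r*np.sin(r),np.cos(r)])
    else: d=np.hstack([a,np.ones((len(a),1))])
    return -f["R"].T@f["t"], d@f["R"]
def onplane(f,uv,z,fish=False):
    c,d=ray(f,uv,fish); return c+d*((z-c[2])/d[:,2])[:,None]
def project(f,X,fish=False):
    p=np.atleast_2d(X)@f["R"].T+f["t"];K=f["intrinsics"]
    if fish:
        n=np.linalg.norm(p[:,:2],axis=1)+1e-12; th=np.arctan2(n,p[:,2]); q=p[:,:2]/n[:,None]*th[:,None]
    else: q=p[:,:2]/p[:,2:]
    return q*K[0,0]+[K[0,2],K[1,2]]
E
python3 - <<'E'
from h import *; import pickle
d=pickle.load(open("c0.pkl","rb"))
for c in ["top","side"]:
    f=d[c];P=cloud(f)
    def rect(z0,z1,box,nm):
        m=(abs(P[...,2]-(z0+z1)/2)<(z1-z0)/2)&(P[...,0]>box[0])&(P[...,0]<box[1])&(P[...,1]>box[2])&(P[...,1]<box[3])&(f["range_z"]>0)
        q=P[m]
        if len(q)<5: print(c,nm,len(q));return
        r=cv2.minAreaRect((q[:,:2]*1000).astype(np.float32)); print(c,nm,len(q),np.round(r[0]),np.round(r[1]),round(r[2],1),np.round(q.mean(0),3))
    rect(.16,.18,(.3,.8,-.25,.25),"disp")
    rect(.055,.065,(.3,.8,-.5,-.15),"stand")
    rect(.115,.13,(.3,.8,-.5,-.15),"keytop")
    rect(.075,.082,(.3,.8,.1,.4),"jar")
    rect(.085,.1,(.3,.8,.1,.4),"tumbler")
    rect(.06,.07,(.5,.9,-.5,-.1),"cup")
f=d["top"]
print(onplane(f,[[316,248.5]],.17), onplane(f,[[488,288]],.12))
im=f["image"]
cv2.imwrite("pics/topz.png",np.hstack([cv2.resize(im[190:290,255:405],None,fx=3,fy=3),cv2.resize(im[260:320,450:520],None,fx=5,fy=5)]))
E
```

```text
top disp 5727 [584.  21.] [220. 127.] 80.7 [0.584 0.021 0.171]
top stand 684 [ 595. -344.] [297.  62.] 13.5 [ 0.557 -0.35   0.061]
top keytop 122 [ 481. -371.] [24. 26.] 27.3 [ 0.481 -0.371  0.123]
top jar 776 [567. 306.] [315. 268.] 40.4 [0.454 0.314 0.079]
top tumbler 238 [591. 303.] [308. 258.] 33.8 [0.707 0.305 0.091]
top cup 393 [ 614. -340.] [242.  57.] 13.6 [ 0.675 -0.328  0.065]
side disp 5348 [584.  20.] [224. 130.] 80.5 [0.581 0.031 0.17 ]
side stand 449 [ 592. -349.] [290.  68.] 11.3 [ 0.543 -0.349  0.061]
side keytop 78 [ 481. -371.] [23. 28.] 27.7 [ 0.48  -0.369  0.122]
side jar 2200 [575. 224.] [249. 371.] 88.1 [0.47  0.3   0.078]
side tumbler 771 [662. 202.] [319. 109.] 50.5 [0.664 0.226 0.091]
side cup 228 [ 614. -340.] [240.  57.] 13.6 [ 0.676 -0.326  0.065]
[[0.55789703 0.02339727 0.17      ]] [[ 0.48326716 -0.35935115  0.12      ]]
```

View pics/wrist0.png

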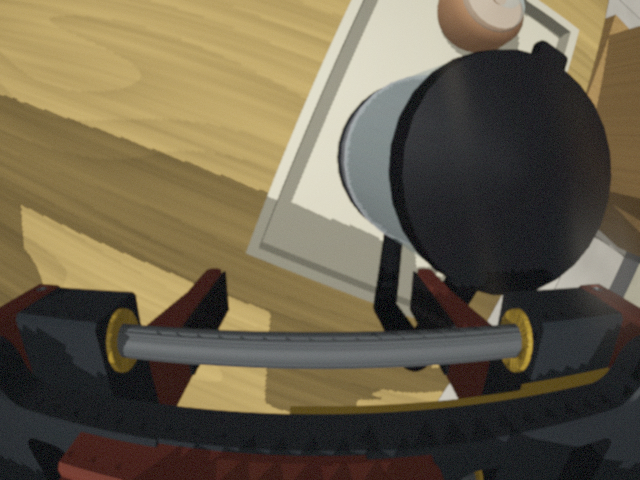

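```bash
cat >> h.py <<'E'
def q(yawdeg): return (Ro.from_euler('z',yawdeg,degrees=True)*Ro.from_euler('x',180,degrees=True)).as_quat()
E
python3 - <<'E'
from bench import *; from h import *; import pickle
f=pickle.load(open("c0.pkl","rb"))["wrist"]
T=Ro.from_quat(current_orientation()).as_matrix();p=current_position()
print("cam in tool",T.T@(-f["R"].T@f["t"]-p), T.T@f["R"][2])
move_ptp([.481,-.371,.24],q(-62.5))
f=capture("wrist");cv2.imwrite("pics/w1.png",f["image"]);pickle.dump(f,open("w1.pkl","wb"))
print(project(f,[[.481,-.371,.123],[.481,-.371,.06]],True))
r=silhouettes("wrist","key");print([(x["xy"],x["conf"],x["region"].sum()) for x in r])
r=silhouettes("wrist","key_stand");print([(x["xy"],x["conf"],x["region"].sum()) for x in r])
print(current_clock(),current_joint_pos())
E
```

```text
cam in tool [-0.00022691 -0.06469774 -0.16328497] [-4.05045265e-04  2.40085773e-01  9.70751594e-01]
[[318.9112104  232.51163513]
 [318.9234649  217.60300797]]
[]
[([321.9, 203.6], 0.64, np.int64(3032))]
2.3833 [-7.72950558e-01  3.55061141e-01  1.47148100e+00 -3.51590192e-04
  1.31516410e+00  3.19916685e-01]
```

View pics/w1.png

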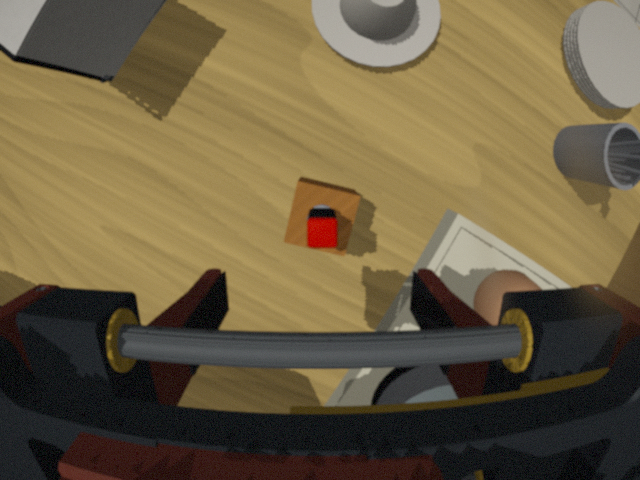

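View pics/topz.png

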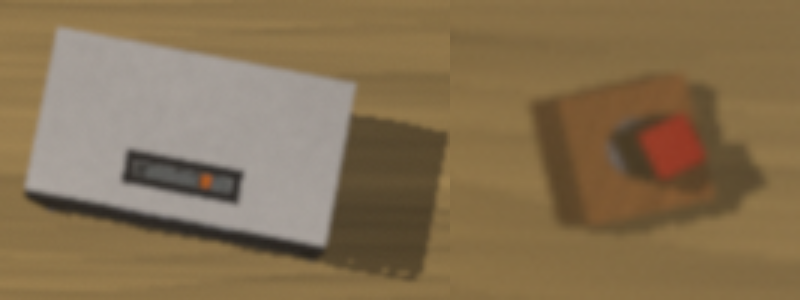

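The wrist view shows the key's red end at about (322,232), aligned with the jaws, in the stand centred near (322,218). The top crop shows an orange spot inside the slot. I'll work out the exact pose of the red top.

```bash
python3 - <<'E'
from h import *; import pickle
f=pickle.load(open("w1.pkl","rb"));im=f["image"].astype(int)
m=((im[...,2]>150)&(im[...,1]<60)&(im[...,0]<60)); m[300:]=0
ct=max(cv2.findContours(m.astype(np.uint8),0,cv2.CHAIN_APPROX_NONE)[0],key=cv2.contourArea)[:,0]
print(ct.min(0),ct.max(0))
z=f["range_z"][m]; print("range",np.median(z))
P=onplane(f,ct,.123,True)
r=cv2.minAreaRect((P[:,:2]*1000).astype(np.float32));print(r)
cv2.imwrite("pics/w1z.png",cv2.resize(f["image"][160:270,260:390],None,fx=5,fy=5,interpolation=0))
# stand top by colour
h=cv2.cvtColor(f["image"],cv2.COLOR_BGR2HSV); print(h[240,295],h[195,340],h[245,345],h[150,300])
E
```

```text
[307 219] [335 246]
range 0.28613403
((481.6807556152344, -372.48291015625), (21.42784881591797, 21.813072204589844), 27.454500198364258)
[ 16 175 146] [ 16 169 148] [ 16 172  89] [ 21 117 153]
```

View pics/w1z.png

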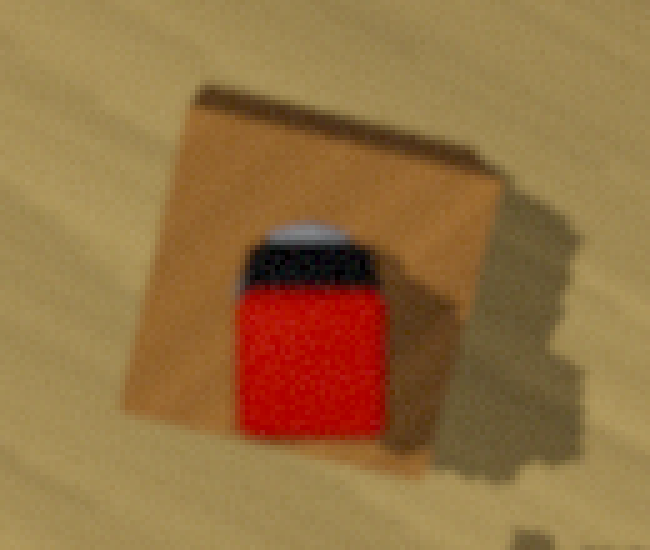

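```bash
python3 - <<'E'
from bench import *; from h import *; import pickle
f=pickle.load(open("w1.pkl","rb"))
c=np.array([(197,98),(503,178),(427,475),(122,408)])/5+[260,160]-.4
P=onplane(f,c,.06,True);print("stand",P.mean(0),np.linalg.norm(np.diff(P,axis=0),axis=1))
servo_line([.4815,-.372,.14],q(-62.5),rate=.15)
print("hit",servo_line([.4815,-.372,.077],q(-62.5),rate=.08,contact_N=6))
print(current_position(),current_force())
move_gripper(0.0)
print("gap",current_finger_gap(),current_force(),current_position())
E
```

```text
stand [ 0.48203711 -0.37379391  0.06      ] [0.05875152 0.05904048 0.05995917]
hit False
[ 0.48184447 -0.37230506  0.07736916] [-0.05693681 -0.5010125   0.32267691]
gap 0.023696196285594072 [-0.05460775 -0.13476001 -0.91553576] [ 0.48154147 -0.37206551  0.07698989]
```

```bash
python3 - <<'E'
from bench import *; from h import *; import pickle
servo_line([.4815,-.372,.165],rate=.12)
print(current_force(),current_finger_gap(),current_clock())
servo_line([.4815,-.372,.30],rate=.25)
f=capture("wrist");cv2.imwrite("pics/w2.png",f["image"])
move_ptp([.557,.0245,.275],q(-9.3))   # tip at .208
f=capture("wrist");cv2.imwrite("pics/w3.png",f["image"]);pickle.dump(f,open("w3.pkl","wb"))
p=current_position();print(p,current_clock(),current_joint_pos(),current_force())
print(project(f,[p-[0,0,.067],p-[0,0,.017]],True))
E
```

```text
[-0.33679517 -0.22530373 -1.43630697] 0.0239958377438506 6.0167
[0.55729247 0.02334708 0.27500854] 8.3083 [-8.16697278e-02  2.53939199e-01  1.53067038e+00 -4.49211906e-04
  1.35674299e+00  8.24704717e-02] [ 0.21740991 -0.37453883 -0.68636217]
[[319.91292386 252.24709067]
 [320.21460677 278.77668122]]
```

View pics/w3.png

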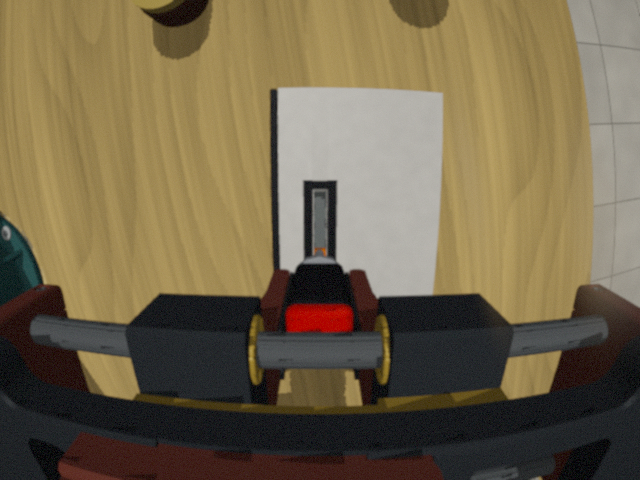

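```bash
python3 - <<'E'
from bench import *; from h import *; import pickle
f=pickle.load(open("w3.pkl","rb"))
cv2.imwrite("pics/w3z.png",cv2.resize(f["image"][170:300,260:400],None,fx=5,fy=4.6,interpolation=0))
print(current_position())
E
```

```text
[0.55729247 0.02334708 0.27500854]
```

View pics/w3z.png

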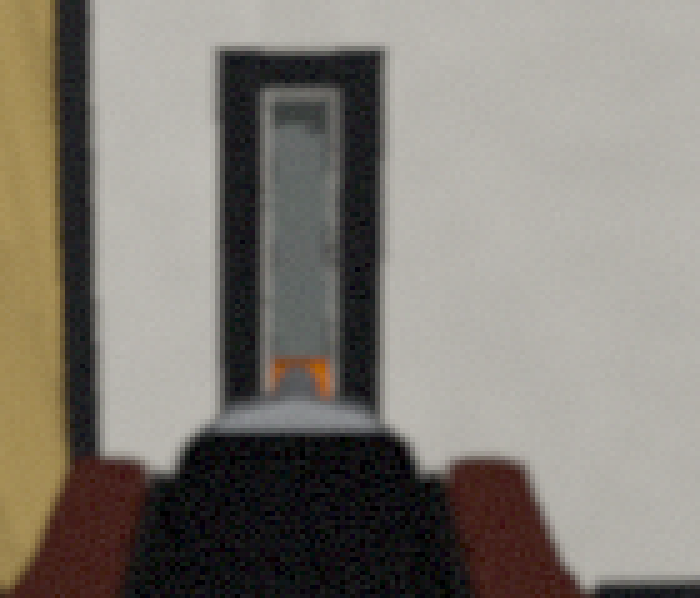

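```bash
python3 - <<'E'
from h import *; import pickle
f=pickle.load(open("w3.pkl","rb"));g=pickle.load(open("c0.pkl","rb"))["top"]
a=np.radians(-9.3);R=np.array([[np.cos(a),-np.sin(a)],[np.sin(a),np.cos(a)]])
zz=lambda p:[260+p[0]/5-.4,170+p[1]/4.6-.4]
tz=lambda p:[255+p[0]/3-.3,190+p[1]/3-.3]
B=onplane(g,[tz(p) for p in [(130,150),(243,170),(240,203),(123,183)]],.17)[:,:2]
S=B.mean(0); print("bezel top cam",S,(B-S)@R)
o=onplane(g,[tz((206,181))],.15)[:,:2]; print("orange topcam",(o-S)@R)
W=lambda p,z:onplane(f,[zz(p)],z,True)[:,:2]
for nm,p,z in [("slot end",(301,88),.17),("bez end",(301,48),.17),("bezL top",(219,52),.17),("bezR top",(384,52),.17),("bezL low",(224,390),.17),("bezR low",(379,390),.17),("slotL 220",(262,220),.17),("slotR",(341,220),.17),("orange top",(301,357),.15),("orangeL",(272,380),.15),("orangeR",(330,380),.15),("tip",(298,368),.208)]:
    w=W(p,z); print(nm,w,(w-S)@R)
print("slot rel tool:", (np.array([.55729,.02335])-S)@R)
h=cv2.cvtColor(g["image"],cv2.COLOR_BGR2HSV)
m=(h[...,1]>120)&(h[...,2]>90)&(h[...,0]<18);m[:240]=0;m[262:]=0;m[:,:295]=0;m[:,340:]=0
print(np.argwhere(m).tolist())
E
```

```text
bezel top cam [0.55784374 0.02337492] [[ 0.01159073  0.04187884]
 [ 0.01250568 -0.04093989]
 [-0.01129311 -0.04322871]
 [-0.0128033   0.04228977]]
orange topcam [[ 0.00117387 -0.01568023]]
slot end [[0.56333526 0.05973079]] [[-0.00045591  0.03676545]]
bez end [[0.56436742 0.06597752]] [[-0.00044682  0.04309687]]
bezL top [[0.55259335 0.06731204]] [[-0.01228178  0.04251112]]
bezR top [[0.57609011 0.06342708]] [[0.01153395 0.04247439]]
bezL low [[0.54387723 0.0129212 ]] [[-0.01209357 -0.01257336]]
bezR low [[0.5668659 0.0091093]] [[ 0.01120895 -0.01262009]]
slotL 220 [[0.5542434  0.03979268]] [[-0.00620619  0.01562014]]
slotR [[0.56567837 0.03789936]] [[0.00538445 0.01559963]]
orange top [[0.55538371 0.01121209]] [[-0.00046213 -0.01240051]]
orangeL [[0.55009226 0.00785701]] [[-0.00514183 -0.01656661]]
orangeR [[0.55931649 0.00632768]] [[ 0.00420829 -0.01658517]]
tip [[0.55712786 0.02516451]] [[-0.00099568  0.00165038]]
slot rel tool: [-0.00054243 -0.00011408]
[[248, 322], [248, 323], [248, 324], [249, 322], [249, 323], [249, 324], [249, 325], [250, 322], [250, 323], [250, 324], [250, 325], [251, 322], [251, 323], [251, 324], [252, 322], [252, 323], [252, 324]]
```

The wrist view shows the rod tip at about (319.6,250), nearly centred across the slot. An orange tab is visible just beyond it, and both cameras put it about 16 mm to the slot's -y side. I'll test that spot by feel.

```bash
cat >> h.py <<'E'
S=np.array([.55784,.02337]);_a=np.radians(-9.3);RD=np.array([[np.cos(_a),-np.sin(_a)],[np.sin(_a),np.cos(_a)]])
def at(x,y,ztip): # dispenser-frame mm offsets, tip z (m) -> TCP
    w=S+RD@np.array([x,y])/1000; return [w[0],w[1],ztip+.067]
E
python3 - <<'E'
from bench import *; from h import *; import pickle
sleep(.3); print(current_position())
t=at(0,-16,.180)
servo_line(t,q(-9.3),rate=.06); sleep(.2); p=current_position(); print((p-t)*1000)
f=capture("wrist");cv2.imwrite("pics/w4.png",cv2.resize(f["image"][170:300,260:400],None,fx=5,fy=4.6,interpolation=0));pickle.dump(f,open("w4.pkl","wb"))
print(current_force(),current_clock())
E
```

```text
[0.55709061 0.02394766 0.27500803]
[0.27941135 0.13249854 0.35317873]
[ 0.69833918  0.2231855  -2.36043036] 9.5583
```

View pics/w4.png

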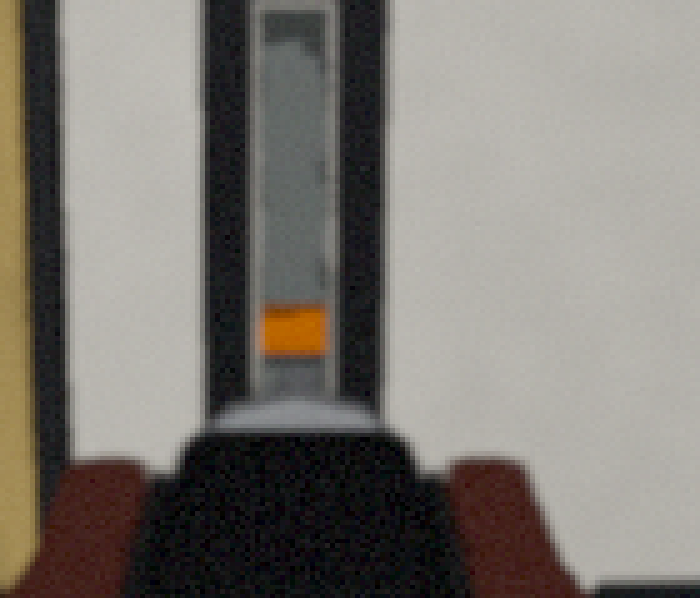

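```bash
python3 - <<'E'
from bench import *; from h import *; import pickle
f=pickle.load(open("w4.pkl","rb"))
zz=lambda p:[260+p[0]/5-.4,170+p[1]/4.6-.4]
for nm,p,z in [("tab far edge",(294,355),.15),("block edge near",(294,304),.156),("slotL",(247,200),.17),("slotR",(341,200),.17),("collar front",(298,397),.233),("rod",(298,370),.2)]:
    w=onplane(f,[zz(p)],z,True)[:,:2];print(nm,((w-S)@RD)*1000)
p=current_position();print("tool",(p[:2]-S)@RD*1000)
E
```

```text
tab far edge [[ -0.6324182  -20.44662169]]
block edge near [[ -0.62576148 -10.76094045]]
slotL [[-6.78562138  7.80480243]]
slotR [[5.55964805 7.79947426]]
collar front [[-0.20216564 -2.93061445]]
rod [[-0.14233936 -9.04355007]]
tool [  0.21365706 -15.82289204]
```

```bash
python3 - <<'E'
from bench import *; from h import *
servo_line(at(-.5,-15.2,.180),rate=.05); sleep(.15); f0=current_force()
p=current_position();print("tool",(p[:2]-S)@RD*1000,f0)
h=servo_line(at(-.5,-15.2,.160),rate=.03,contact_N=4); p=current_position();print(h,"tip",p[2]-.067,current_force()-f0)
if not h:
    sleep(.2)
    h=servo_line(at(-.5,-15.2,.146),rate=.02,contact_N=3.0);p=current_position();print(h,"tip",p[2]-.067,current_force()-f0)
    sleep(.2);print(current_force()-f0,current_position()[2]-.067)
print(current_clock())
E
```

```text
tool [ -0.51458128 -15.16766922] [ 0.13006337  0.26181778 -1.5336232 ]
False tip 0.16006922201070617 [ 0.09941501  0.88267293 -0.18082628]
True tip 0.1482981628518906 [ 0.9385791  -0.89984455  2.60071853]
[ 0.90310502 -1.12323895  3.49840966] 0.14827383394168644
11.7417
```

The tip passed the block's face level (0.156) and met a soft contact at about 0.148, so this is the tab. I'll press in small steps and log the force.

```bash
python3 - <<'E'
from bench import *; from h import *
b=-1.53
for z in [.147,.146,.145,.144,.143,.142,.141]:
    h=servo_line(at(-.5,-15.2,z),rate=.02,contact_N=4);F=current_force();print(z,h,round(current_position()[2]-.067,4),np.round(F-[.13,.26,b],2))
    if F[2]-b>9: break
sleep(.8)
f=capture("side");cv2.imwrite("pics/s5.png",f["image"][150:350,200:420].repeat(2,0).repeat(2,1))
print(current_force(),current_clock())
E
```

```text
0.147 False 0.1471 [ 0.9  -0.43  5.44]
0.146 False 0.146 [ 0.15 -1.57  4.86]
0.145 False 0.145 [-0.35 -0.37  5.31]
0.144 False 0.144 [0.84 0.53 5.73]
0.143 False 0.143 [-0.46  0.24  5.21]
0.142 False 0.142 [-0.72 -0.32  6.69]
0.141 False 0.1411 [-0.42 -0.05  6.95]
[ 0.37721601 -0.50349722  5.33551063] 14.3417
```

View pics/s5.png

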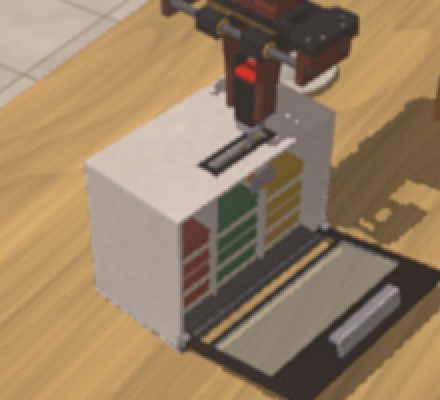

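The side view shows the cover lying fully open, at the lower right around (310,320) in the crop. Next I'll withdraw the key and put it back in the stand.

```bash
python3 - <<'E'
from bench import *; from h import *; import pickle
servo_line(at(-.5,-15.2,.185),rate=.06)
servo_line(at(-.5,-15.2,.235),rate=.2)
x,y=.4815,-.3722
move_ptp([x,y,.25],q(-62.5))
servo_line([x,y,.140],rate=.15); sleep(.25)
p=current_position();f0=current_force();print(p,f0)
f=capture("wrist");cv2.imwrite("pics/w6.png",cv2.resize(f["image"][170:300,260:400],None,fx=5,fy=4.6,interpolation=0))
h=servo_line([x,y,.105],rate=.04,contact_N=5);print(h,current_position(),current_force()-f0,current_clock())
E
```

```text
[ 0.48197612 -0.37265547  0.14097513] [ 0.00833705 -0.3182222  -0.42016999]
False [ 0.48170282 -0.37235866  0.10522655] [0.51151499 0.38966223 0.07601487] 19.2833
```

View pics/w6.png

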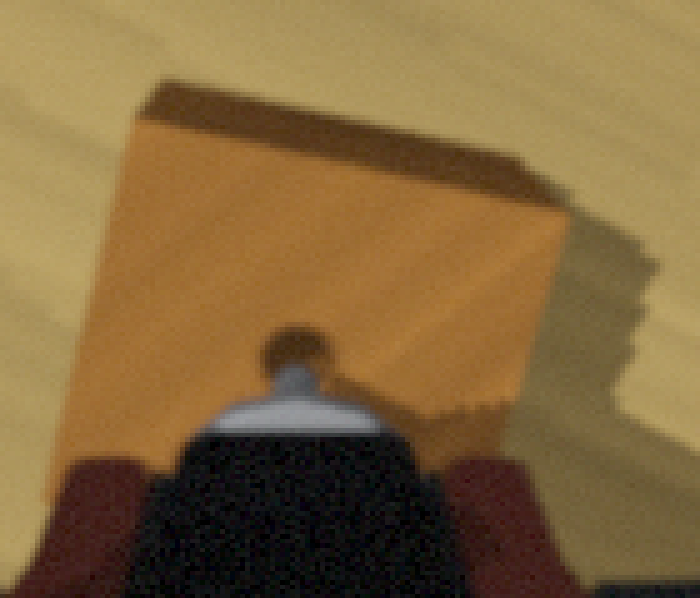

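The rod lines up with the hole at about (297,350) in the crop, and it went in 22 mm without contact. I'll seat it fully and release.

```bash
python3 - <<'E'
from bench import *; from h import *
x,y=.4815,-.3722
h=servo_line([x,y,.0755],rate=.03,contact_N=5);print(h,current_position(),current_force())
move_gripper(.05); move_gripper(.088); sleep(.2)
servo_line([x,y,.14],rate=.12); servo_line([x,y,.26],rate=.3); sleep(.3)
f=capture("wrist");im=f["image"];cv2.imwrite("pics/w7.png",cv2.resize(im[150:280,250:390],None,fx=5,fy=4.6,interpolation=0))
m=((im[...,2]>150)&(im[...,1]<60)&(im[...,0]<60)); m[300:]=0
ct=max(cv2.findContours(m.astype(np.uint8),0,cv2.CHAIN_APPROX_NONE)[0],key=cv2.contourArea)[:,0]
print(cv2.minAreaRect((onplane(f,ct,.123,True)[:,:2]*1000).astype(np.float32)))
f=capture("side");cv2.imwrite("pics/s7.png",f["image"][100:400]);P=cloud(f)
g=f["image"];mm=(g[...,2]>140)&(g[...,1]<70)&(g[...,0]<70)&(P[...,1]<-.3)&(P[...,2]>.08)&(P[...,2]<.2);print("key top z",P[mm][:,2].max() if mm.any() else None)
print(current_clock(),current_finger_gap())
E
```

```text
True [ 0.48124065 -0.37196319  0.07695469] [-0.85053154 -0.082853    4.43229016]
((480.67327880859375, -371.3703308105469), (21.049997329711914, 21.52886390686035), 27.544031143188477)
key top z 0.12667108281747577
23.3417 0.08802242886158716
```

View pics/w7.png

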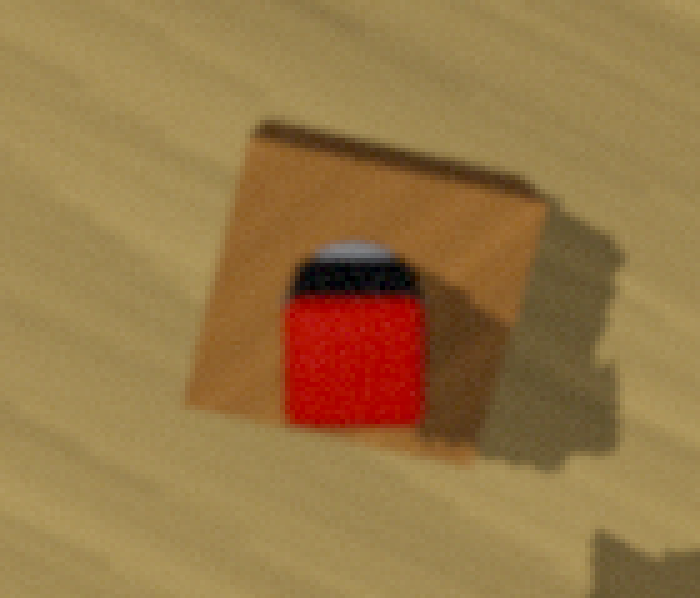

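View pics/s7.png

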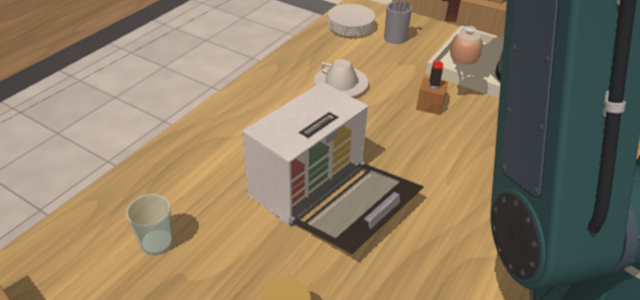

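The key is upright and seated, and contact came at the same TCP height (0.0770) as the original grasp. The cover is fully open, and the tumbler and cup look unmoved.

```bash
python3 - <<'E'
from bench import *
close_job(); print(current_clock())
E
```

```text
the job is handed in; nothing more can be done
the job is handed in; nothing more can be done
```

The dispenser's cover is open and the key is back in its stand, fully down and released. I handed the job in after about 23.3 s on the robot clock; the system gives no verdict.

- **Latch:** An orange tab showed through the slot about 15–16 mm to the -y side, so I probed there first. The rod passed the block's face level without contact and met the springy tab at about 0.148 m. I pressed in 1 mm steps at up to about 7 N, well under the 20 N limit. The side picture then showed the cover fully down; I did not measure its angle.
- **Key in the stand:** The rod entered the hole freely. The collar met the stand at a tool height of 0.0770 m, the same as when I first gripped it. The final wrist picture shows the key upright, about 1.4 mm from where it first stood, which is within the hole's play.
- **Disagreement:** The highest point on the key's red end read 0.127 m in the side camera's depth image, against the expected 0.123 m. I took that as edge noise, since the contact height agreed with the first grasp.
- **Bystanders:** The tumbler and cup look unmoved in the last side picture. The jar was mostly cropped out of that picture, so I did not check it at the end, but the arm never went near it.

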